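Sweep the chips off the craft box lid, then lift the lid and hold it level

TASK

Pick up the scraper block and use it, not the fingers, to push all four wood chips off the closed box's lid on to the table, with the lid left in place; then stand the block back on the table and let go of it. Then take the lid by its handle, lift it straight up about 10 cm above the box without tipping it, and finish while still holding it there, level and still over the box, in the gripper. Leave the paint jar, the glue pot and the roll of tape where they are.

Things in the scene. Friction and masses are not known exactly. Their poses are not given: they have to be found in the camera images.
- box: Fixed blue plastic craft box, open-topped, 200 (its x) by 260 (its y) by 60 mm high, walls 5 mm, closed by the lid. Origin: centre of the underside on the table; z up. At yaw 0 its x points away from the robot.
- lid: Loose blue plastic lid, 0.25 to 0.55 kg, centre of mass under the handle's middle. Plate 210 (x) by 270 (y) by 8 mm; origin: centre of the plate's underside, which rests on the box's rim 60 mm above the table; a rim below sits 8 mm deep in the box with 4 mm play, so it cannot slide off. Axes as the box. Left and right of the handle is a flat strip (11 to 135 mm in y) with two chips on each.
- lid_handle (a point): Middle of the lid's wooden bar handle, 33 mm above the lid's origin. The bar runs along the lid's x: 100 mm long, 22 mm wide (y), 30 mm high, its underside 10 mm above the plate, on two short feet, 40 mm tall over the plate in all.
- scraper: Loose upright wooden scraper block with a dark rubber strip along its foot: 32 mm thick (x), 100 mm long (y), 60 mm tall, 0.15 kg. Origin: centre of its underside. It stands on the table to the left or right of the box, in the jar's place or the jar in its place; the top can be gripped across the 32 mm.
- chip1: Loose wood chip, 26 by 18 by 9 mm thick, 10 g, lying flat on the lid, all whole between 34 and 114 mm from the handle's centre line (the lid's y) and between -45 and +95 mm along the lid's x. Origin: centre of its underside.
- chip2: Loose wood chip, 26 by 18 by 9 mm thick, 10 g, lying flat on the lid, all whole between 34 and 114 mm from the handle's centre line (the lid's y) and between -45 and +95 mm along the lid's x. Origin: centre of its underside.
- chip3: Loose wood chip, 26 by 18 by 9 mm thick, 10 g, lying flat on the lid, all whole between 34 and 114 mm from the handle's centre line (the lid's y) and between -45 and +95 mm along the lid's x. Origin: centre of its underside.
- chip4: Loose wood chip, 26 by 18 by 9 mm thick, 10 g, lying flat on the lid, all whole between 34 and 114 mm from the handle's centre line (the lid's y) and between -45 and +95 mm along the lid's x. Origin: centre of its underside.
- jar: Bystander: closed paint jar, 64 mm across, 85 mm tall, on the side of the box where the scraper block is not. Origin: centre of its underside.
- pot: Bystander: low closed glue pot, 44 mm across, 45 mm tall, on the table beyond the box's far left corner. Origin: centre of its underside.
- tape: Bystander: roll of tape lying flat, 60 mm across, 25 mm high, on the table beyond the box's far right corner. Origin: centre of its underside.

How it is judged:
By the outcome, as a careful person would: the job done as asked, in the order asked, and still so for the second after the job is handed in, while the arm keeps its last pose, push and grip.
It also fails if it takes over 72 s, if anything falls off the work surface, if the arm or the gripper's body presses on something with over 40 N, if the wrist force passes 120 N, or if a joint passes its speed limit or range.

ROBOT

A 6-joint arm with a two-finger parallel gripper is mounted at the origin on the work surface. World frame = base frame: x ahead of the robot, y to its left, z up, the work surface at z = 0. Lengths are in mm, angles in degrees, forces in N, time in s.
With the tool pointing down it reaches from about 275 to 975 mm from the base axis. Payload 8.4 kg.
Tool frame: the origin (TCP) lies on the centre line of the jaws, within the pads' length; the fingertips stand 8 mm ahead of it and the grasp point (between the pads) lies 11 mm behind it (tips_ahead is the z of the fingertips in the tool frame, in mm); z points along the fingers, y is the line along which they close (so a half turn about z gives the same grasp; the last joint's range is limited). The gripper opens to 92 mm and grips with 3 to 60 N. Pads are 20 mm wide; open, the fingers measure 128 mm over their backs; the gripper's body (75 mm by 189 mm) begins 69 mm behind the grasp point.
Start: joints at [67.987, 20.225, 93.587, -0, 66.188, -0.138], TCP at [232.868, 580, 222.583] pointing down, gripper open.
Joint ranges: [-150.9, 150.9], [-52.94, 120.26], [3.33, 152.33], [-74.26, 254.26], [0, 154.13], [-172.89, 172.89]. Speed limits (degrees/s): [127.2, 127.2, 159.86, 180, 180, 180].

INTERFACE

Orientations are given as a 3x3 rotation matrix whose columns are the frame's x, y, z axes.
In Python, from plant import sense, read_camera, camera_model, finish_job, find_in, outline_of, tips_ahead gives the robot as it stands. The module is installed in compiled form; this text tells all that it offers.
- The arm moves only by the shell command python3 -m jog 'ROWS' [FORCE]. ROWS is JSON, a list of rows, each an object with "delta_rot": the turn, a rotation vector about the tool's x, y, z in rad, a list of three; "travel": the shift along the tool's x, y, z in m, a list of three; "claw": the finger opening in m, from 0 to 0.0919. In form: [{"delta_rot": [wx, wy, wz], "travel": [x, y, z], "claw": claw}, ...]. A call has 1 to 5 rows; each row is the pose to reach, as a shift and turn from the pose commanded when the call began, along the tool's axes at that moment; what a row does not reach only later rows make up. A row lasts 1/8 s, in which the tool goes at most 62.5 mm and 10.7 degrees, less where a joint would pass 70% of its speed; a pose out of reach is approached as far as the arm can. A call with a gripper value outside its range is refused whole. The fingers move at their own pace and stop on an object; FORCE is the grip in N (left out, the last holds). Time passes only in rows, so rows that repeat a pose let the fingers close. It gives the time, the measured TCP pose, the force, the opening and the grip force at its end, in the units of the state.
- sense(): the state, without advancing time (a new reading comes with each control period).
- read_camera(name): name is "side" or "top" or "wrist"; returns (picture, depth): 384x512x3 uint8, red, green, blue; 384x512 float32, mm along the optical axis (not along the pixel's ray), 0 where there is no reading.
- camera_model(name): a dict with "fx", "fy", "cx", "cy" (pixels), "extrinsics" (4x4, takes a point from world to camera coordinates). Camera axes: x right, y down, z forward; pixel columns grow to the right and rows downward; lengths in mm; the calibration is good to about 2 mm. A picture is of the moment at which its call begins: read the wrist's pose just before it. camera_model takes no time and is no camera call; for the wrist camera it gives the pose at the moment of the call.
- finish_job(): hands the job in; it is judged then, once.
Trained networks look in the newest picture that a camera, given by its name, has taken for a name from the list of things; names that differ only in an ending like _2 or _b are one class to them, and where a whole thing is asked for, a point or a joint stands for the part that bears it (a point fixed in the world has none). Each returns a list of dicts, best first, with "p" (0 to 1); they miss things now and then, are a little off and sometimes report something else, mostly with a low value. They report only what shows in the picture. A call takes as long as a camera call.
- find_in(name, camera): "rect" ([centre column, centre row, width, height] in pixels, round what is visible of it).
- outline_of(name, camera): "pixels" (384x512 bool, what is visible of it) and "rect" ([centre column, centre row, width, height] in pixels, round what is visible of it).
The state is a dict: "time_s": time; "qpos": joint angles; "qvel": joint speeds; "joint_efforts": joint torques, N m; "ee_pos": TCP position; "eef_rot": TCP orientation; "force": force on the tool from outside, world axes, zero at the start; "ft_torque": the same for the moment, N m; "finger_gap": opening from 0.0 (shut) to 1.0 (fully open); "finger_force": force on a finger pad.
Only numpy, scipy, OpenCV 4.12 (cv2) and the standard library are available. Lean on these libraries where they do the work, as an engineer would, in place of code of your own. Each camera call takes 0.05 s, during which the arm holds its last target. There are 200 camera calls.

## Working session

There is one attempt and no reset: what is moved stays moved. The work goes in short steps, Python scripts to look and compute and a shell command to move; the robot and the scene stay as the last step left them, time stands still between calls to the robot, and variables do not carry over. Pictures are saved under pics/ and viewed, at most 13 in all, crops included, and the job is handed in when it is done.

```bash
mkdir -p pics; cat > h.py <<'E'
import numpy as np, cv2
from plant import *
def cloud(cam):
    M=camera_model(cam); img,d=read_camera(cam)
    v,u=np.mgrid[:384,:512]; 
    P=np.stack([(u-M['cx'])/M['fx']*d,(v-M['cy'])/M['fy']*d,d,np.ones_like(d)],-1)
    W=P@np.linalg.inv(np.array(M['extrinsics'])).T
    W=W[...,:3]; W[d==0]=np.nan
    return img,W
def save(n,img): cv2.imwrite('pics/'+n+'.png',img[...,::-1])
def rectof(xy):
    return cv2.minAreaRect(xy.astype(np.float32))
E
python3 - <<'E'
from h import *
np.set_printoptions(precision=1,suppress=True)
s=sense();print(s['time_s'],s['ee_pos'],np.array(s['eef_rot']),tips_ahead)
ims=[]
for c in['top','side']:
    img,W=cloud(c);ims.append(img)
    for n in['lid','lid_handle','scraper','chip1','jar','pot','tape','box']:
        for o in outline_of(n,c)[:5]:
            if o['p']<.3: continue
            m=o['pixels']; P=W[m];P=P[~np.isnan(P[:,0])]
            if len(P)<5: continue
            zt=np.percentile(P[:,2],95); T=P[P[:,2]>zt-6] 
            print(c,n,round(o['p'],2),np.array(o['rect']),'med',np.median(P,0),'ztop',zt,[np.round(x,1) for x in rectof(T[:,:2])])
save('a',np.hstack(ims)[:, :]) if 0 else save('a',cv2.resize(np.vstack(ims),(400,600)))
save('top',ims[0])
E
```

```text
0.0 [232.7 579.6 221.9] [[-0.9  0.4 -0. ]
 [ 0.4  0.9 -0. ]
 [-0.  -0.  -1. ]] 8.0
top lid 0.73 [259.4 203.1 137.  116.2] med [523.9 -18.2  67.8] ztop 71.89180833206387 [array([528.3, -17.8]), array([269.4, 209.1]), np.float64(75.5)]
top lid_handle 0.64 [259.6 202.6 137.9 110.4] med [523.5 -17.6  67.8] ztop 71.79696225848586 [array([528.4, -17.9]), array([269.4, 209.9]), np.float64(75.5)]
top scraper 0.69 [108.8 242.   55.2  27.2] med [447.8 331.1  58.6] ztop 61.78525704066282 [array([448.7, 338. ]), array([31.6, 99.4]), np.float64(16.7)]
top chip1 0.67 [224.8 195.6  13.3  10.8] med [539.1  63.1  76.2] ztop 79.20541254413047 [array([539.4,  62.2]), array([18.2, 24.6]), np.float64(0.3)]
top chip1 0.48 [293.4 188.1  12.9  10. ] med [557.8 -89.8  76.5] ztop 78.70250170175937 [array([557.9, -90.1]), array([17.8, 25.4]), np.float64(77.2)]
top chip1 0.39 [291.2 212.4  16.1  15.1] med [500.2 -89.8  76.4] ztop 79.38166317663348 [array([500.3, -90. ]), array([25.8, 17.3]), np.float64(61.8)]
top jar 0.82 [403.5 229.6  37.7  30.8] med [ 459.7 -336.3   83.1] ztop 86.93503430736635 [array([ 461.6
[... 1047 characters left out ...]
top 84.65592499991286 [array([ 460.8, -351.4]), array([56. , 53.6]), np.float64(29.1)]
side pot 0.5 [217.4 148.3  16.   15.7] med [601.4 275.7  27.9] ztop 44.01873487499066 [array([606.8, 286.8]), array([39.7, 36.6]), np.float64(44.7)]
side tape 0.85 [362.2 282.9  30.4  35.3] med [ 624.3 -280.5   19.1] ztop 24.63215465797195 [array([ 625.3, -277.9]), array([58.5, 58.5]), np.float64(88.6)]
side box 0.96 [263.  259.6  96.   34.2] med [ 486.7 -142.5   26.8] ztop 49.57024131930923 [array([ 493.5, -146.5]), array([  8. , 196.3]), np.float64(75.8)]
side box 0.35 [159.2 155.   30.5  36.2] med [442.8 320.1  36.5] ztop 58.92270600370259 [array([445.7, 334.8]), array([ 31.8, 100.3]), np.float64(13.6)]
```

View pics/top.png

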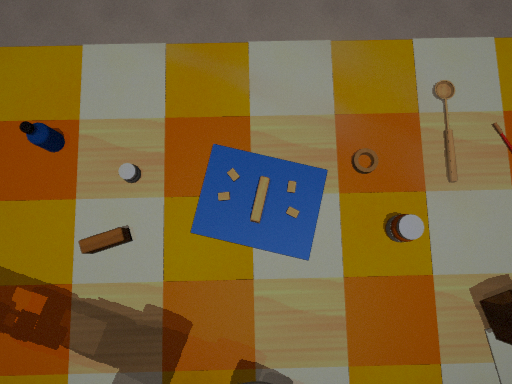

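Top view: lid centre at about (259,202), and the four chips at (233,174), (223,196), (292,187) and (293,212). The scraper is on the left at (106,239), the jar on the right at (404,228). Lid yaw is about -14.5° and scraper yaw about 17°. Next I work out the approach to the scraper.

```bash
cat >> h.py <<'E'
def go(x,y,z,yaw):
    "print travel (m) and rotvec from the present pose to a tool-down pose with tool y at yaw deg"
    from scipy.spatial.transform import Rotation as Ro
    s=sense();R=np.array(s['eef_rot']);p=np.array(s['ee_pos'])
    a=np.radians(yaw);yv=np.array([np.cos(a),np.sin(a),0]);zv=np.array([0,0,-1.]);T=np.c_[np.cross(yv,zv),yv,zv]
    print('t',s['time_s'],'p',np.round(p,1),'F',np.round(s['force'],1),'gap',np.round(s['finger_gap']*91.9,1),'grip',s['finger_force'],'yaw',np.round(np.degrees(np.arctan2(R[1,1],R[0,1])),2))
    print('  travel',np.round(R.T@(np.array([x,y,z])-p)/1000,4),'rot',np.round(Ro.from_matrix(R.T@T).as_rotvec(),4))
E
python3 -c "
from h import *
go(448,337,180,17)"
```

```text
t 0.9 p [232.9 580.  222.6] F [-0.3 -1.  -0. ] gap 91.7 grip 0.0 yaw 68.13
  travel [-0.2902 -0.1454  0.0426] rot [0.     0.     0.8923]
```

```bash
python3 -m jog '[{"delta_rot":[0,0,0.18],"travel":[-0.05,-0.025,0],"claw":0.0919},{"delta_rot":[0,0,0.36],"travel":[-0.105,-0.053,0.01],"claw":0.0919},{"delta_rot":[0,0,0.54],"travel":[-0.16,-0.08,0.02],"claw":0.0919},{"delta_rot":[0,0,0.72],"travel":[-0.215,-0.108,0.03],"claw":0.0919},{"delta_rot":[0,0,0.892],"travel":[-0.265,-0.133,0.0426],"claw":0.0919}]' 30 >/dev/null
python3 - <<'E'
from h import *
go(448,337,180,17)
img,W=cloud('wrist'); save('w1',img)
for o in outline_of('scraper','wrist')[:2]:
    P=W[o['pixels']];P=P[~np.isnan(P[:,0])];print(o['p'],np.percentile(P[:,2],95))
    zt=np.percentile(P[:,2],90);T=P[P[:,2]>zt-5];print(rectof(T[:,:2]),np.median(T,0))
E
```

```text
t 1.525 p [430.6 356.3 180.1] F [-1.   0.6 -0. ] gap 91.7 grip 0.0 yaw 16.67
  travel [-0.0235  0.0111  0.0001] rot [ 0.001  -0.0003 -0.0057]
0.78 61.69883313764168
((448.69189453125, 338.92596435546875), (31.943496704101562, 97.89219665527344), 16.782522201538086) [447.78938154 342.67033784  60.48911599]
```

View pics/w1.png

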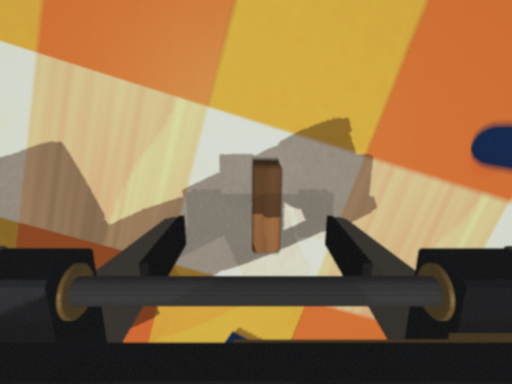

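The block is centred in the wrist view at (266,205), between the fingers and square to them. I'll centre on it, go down and grip.

```bash
python3 -m jog '[{"delta_rot":[0,0,0],"travel":[-0.0227,0.0119,0],"claw":0.0919},{"delta_rot":[0,0,0],"travel":[-0.0227,0.0119,0.04],"claw":0.0919},{"delta_rot":[0,0,0],"travel":[-0.0227,0.0119,0.09],"claw":0.0919},{"delta_rot":[0,0,0],"travel":[-0.0227,0.0119,0.13],"claw":0.0919},{"delta_rot":[0,0,0],"travel":[-0.0227,0.0119,0.142],"claw":0.0919}]' 30 >/dev/null
python3 -m jog '[{"delta_rot":[0,0,0],"travel":[0,0,0],"claw":0.06},{"delta_rot":[0,0,0],"travel":[0,0,0],"claw":0.02},{"delta_rot":[0,0,0],"travel":[0,0,0],"claw":0.02},{"delta_rot":[0,0,0],"travel":[0,0,0],"claw":0.02},{"delta_rot":[0,0,0],"travel":[0,0,0],"claw":0.02}]' 40 >/dev/null
python3 -m jog '[{"delta_rot":[0,0,0],"travel":[0,0,0],"claw":0.02},{"delta_rot":[0,0,0],"travel":[0,0,0],"claw":0.02},{"delta_rot":[0,0,0],"travel":[0,0,0],"claw":0.02}]' 40
python3 -c "
from h import *
go(448.5,338,190,-14.5)"
```

```text
time_s: 3.25
ee_pos: [447.3, 339.7, 38.1]
eef_rot: [[-0.293, 0.956, 0.0], [0.956, 0.293, 0.0], [0.0, 0.0, -1.0]]
force: [1.0, -0.5, 2.5]
finger_gap: 0.349
finger_force: 40.0
t 3.25 p [447.3 339.7  38.1] F [ 1.  -0.5  2.5] gap 32.0 grip 39.98941719532013 yaw 17.01
  travel [-0.0019  0.0006 -0.1519] rot [ 1.0e-04 -0.0e+00  5.5e-01]
```

```bash
python3 -m jog '[{"delta_rot":[0,0,0],"travel":[0,0,-0.03],"claw":0.02},{"delta_rot":[0,0,0.14],"travel":[0,0,-0.08],"claw":0.02},{"delta_rot":[0,0,0.28],"travel":[0,0,-0.12],"claw":0.02},{"delta_rot":[0,0,0.42],"travel":[0,0,-0.15],"claw":0.02},{"delta_rot":[0,0,0.55],"travel":[0,0,-0.152],"claw":0.02}]' 40
python3 -c "
from h import *
go(469.2,73.6,150,-14.5)"
```

```text
time_s: 3.88
ee_pos: [448.3, 340.4, 192.4]
eef_rot: [[0.255, 0.967, 0.003], [0.967, -0.255, 0.002], [0.003, 0.002, -1.0]]
force: [0.4, 0.1, -2.3]
finger_gap: 0.345
finger_force: 40.0
t 3.875 p [448.3 340.4 192.4] F [ 0.4  0.1 -2.3] gap 31.7 grip 39.98434066772461 yaw -14.75
  travel [-0.2528  0.0881  0.0418] rot [ 0.0025 -0.0031 -0.0043]
```

```bash
python3 -m jog '[{"delta_rot":[0,0,0],"travel":[-0.05,0.018,0],"claw":0.02},{"delta_rot":[0,0,0],"travel":[-0.1,0.035,0],"claw":0.02},{"delta_rot":[0,0,0],"travel":[-0.155,0.054,0],"claw":0.02},{"delta_rot":[0,0,0],"travel":[-0.205,0.072,0],"claw":0.02},{"delta_rot":[0,0,0],"travel":[-0.25,0.087,0.02],"claw":0.02}]' 40 >/dev/null
python3 -m jog '[{"delta_rot":[0,0,0],"travel":[0,0,0],"claw":0.02},{"delta_rot":[0,0,0],"travel":[0,0,0],"claw":0.02}]' 40 >/dev/null
python3 - <<'E'
from h import *
go(469.2,73.6,112,-14.5)
img,W=cloud('side'); save('s1',img[100:330,130:400].repeat(2,0).repeat(2,1))
E
```

```text
t 4.75 p [469.  76. 170.] F [ 0.3 -0.1 -0.3] gap 31.7 grip 39.987879395484924 yaw -14.55
  travel [-0.0022  0.0008  0.058 ] rot [-0.0002 -0.0003 -0.0009]
```

View pics/s1.png

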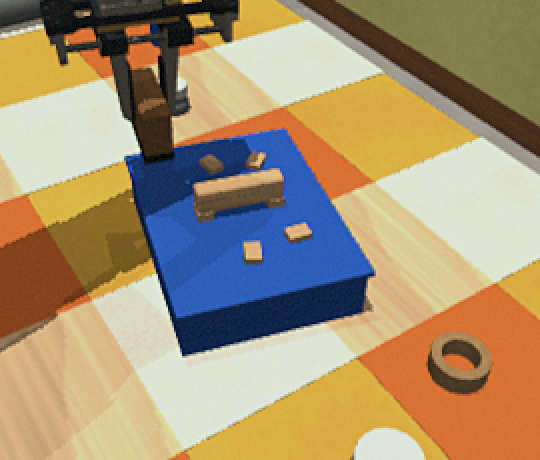

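The side view shows the block hanging upright at crop (155,115), above the strip's near end and behind both left chips. I'll lower it to contact.

```bash
python3 -m jog '[{"delta_rot":[0,0,0],"travel":[-0.0022,0.0008,0.035],"claw":0.02},{"delta_rot":[0,0,0],"travel":[-0.0022,0.0008,0.055],"claw":0.02},{"delta_rot":[0,0,0],"travel":[-0.0022,0.0008,0.061],"claw":0.02},{"delta_rot":[0,0,0],"travel":[-0.0022,0.0008,0.063],"claw":0.02},{"delta_rot":[0,0,0],"travel":[-0.0022,0.0008,0.063],"claw":0.02}]' 40
python3 -m jog '[{"delta_rot":[0,0,0],"travel":[0,0,0.0005],"claw":0.02},{"delta_rot":[0,0,0],"travel":[0,0,0.001],"claw":0.02},{"delta_rot":[0,0,0],"travel":[0,0,0.001],"claw":0.02}]' 40
```

```text
time_s: 5.42
ee_pos: [469.7, 73.9, 107.6]
eef_rot: [[0.25, 0.968, 0.001], [0.968, -0.25, 0.0], [0.0, 0.001, -1.0]]
force: [-1.1, -0.1, -0.4]
finger_gap: 0.348
finger_force: 40.0
time_s: 5.8
ee_pos: [469.2, 73.4, 106.1]
eef_rot: [[0.251, 0.968, 0.0], [0.968, -0.251, 0.0], [0.0, 0.0, -1.0]]
force: [0.2, 0.1, -1.4]
finger_gap: 0.348
finger_force: 40.0
```

```bash
python3 -m jog '[{"delta_rot":[0,0,0],"travel":[0,0.008,0],"claw":0.02},{"delta_rot":[0,0,0],"travel":[0,0.018,0],"claw":0.02},{"delta_rot":[0,0,0],"travel":[0,0.028,0],"claw":0.02},{"delta_rot":[0,0,0],"travel":[0,0.038,0],"claw":0.02},{"delta_rot":[0,0,0],"travel":[0,0.048,0],"claw":0.02}]' 40
python3 -m jog '[{"delta_rot":[0,0,0],"travel":[0,0.01,0],"claw":0.02},{"delta_rot":[0,0,0],"travel":[0,0.02,0],"claw":0.02},{"delta_rot":[0,0,0],"travel":[0,0.03,0],"claw":0.02},{"delta_rot":[0,0,0],"travel":[0,0.04,0],"claw":0.02},{"delta_rot":[0,0,0],"travel":[0,0.05,0],"claw":0.02}]' 40
python3 -m jog '[{"delta_rot":[0,0,0],"travel":[0,0.01,0],"claw":0.02},{"delta_rot":[0,0,0],"travel":[0,0.02,0],"claw":0.02},{"delta_rot":[0,0,0],"travel":[0,0.03,0],"claw":0.02},{"delta_rot":[0,0,0],"travel":[0,0.04,0],"claw":0.02},{"delta_rot":[0,0,0],"travel":[0,0.05,0],"claw":0.02}]' 40
python3 -c "
from h import *
go(527.8+112*.968+75*.25,-19-112*.25+75*.968,106,-14.5)
img,W=cloud('side'); save('s2',img[100:330,130:400].repeat(2,0).repeat(2,1))"
```

```text
time_s: 6.42
ee_pos: [516.1, 61.3, 106.0]
eef_rot: [[0.251, 0.968, -0.0], [0.968, -0.251, 0.0], [-0.0, -0.0, -1.0]]
force: [-3.3, 1.2, 4.2]
finger_gap: 0.344
finger_force: 40.0
time_s: 7.05
ee_pos: [564.6, 48.8, 106.1]
eef_rot: [[0.25, 0.968, -0.0], [0.968, -0.25, 0.0], [-0.0, -0.0, -1.0]]
force: [-4.2, 0.6, 5.7]
finger_gap: 0.349
finger_force: 40.0
time_s: 7.68
ee_pos: [612.9, 36.2, 106.0]
eef_rot: [[0.25, 0.968, -0.0], [0.968, -0.25, -0.0], [-0.0, -0.0, -1.0]]
force: [-3.0, 0.8, 5.7]
finger_gap: 0.349
finger_force: 40.0
t 7.675 p [612.9  36.2 106. ] F [-3.   0.8  5.7] gap 32.0 grip 39.991974234580994 yaw -14.49
  travel [0.0002 0.0433 0.    ] rot [-0.0002  0.0001  0.0001]
```

View pics/s2.png

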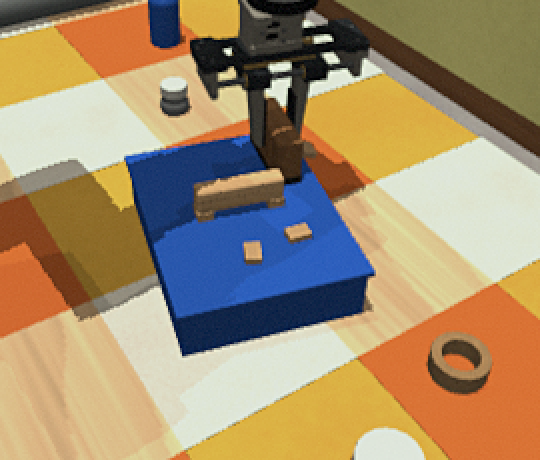

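The block is riding on the lid with about 5 N. One chip shows at its front edge, crop (308,150), and the lid hasn't moved. I'll carry on past the far edge.

```bash
python3 -m jog '[{"delta_rot":[0,0,0],"travel":[0,0.01,0],"claw":0.02},{"delta_rot":[0,0,0],"travel":[0,0.02,0],"claw":0.02},{"delta_rot":[0,0,0],"travel":[0,0.03,0],"claw":0.02},{"delta_rot":[0,0,0],"travel":[0,0.04,0],"claw":0.02},{"delta_rot":[0,0,0],"travel":[0,0.046,0],"claw":0.02}]' 40
python3 -m jog '[{"delta_rot":[0,0,0],"travel":[0,0,0],"claw":0.02},{"delta_rot":[0,0,0],"travel":[0,0,-0.03],"claw":0.02},{"delta_rot":[0,0,0],"travel":[0,0,-0.07],"claw":0.02},{"delta_rot":[0,0,0],"travel":[0,0,-0.08],"claw":0.02}]' 40
python3 -c "
from h import *
go(527.8-80*.968-75*.25,-19+80*.25-75*.968,185,-14.5)
img,W=cloud('side'); save('s3',img[100:330,130:400].repeat(2,0).repeat(2,1))"
```

```text
time_s: 8.35
ee_pos: [657.4, 24.7, 106.0]
eef_rot: [[0.25, 0.968, -0.0], [0.968, -0.25, -0.0], [-0.0, -0.0, -1.0]]
force: [-4.2, 0.4, 7.3]
finger_gap: 0.349
finger_force: 40.0
time_s: 8.85
ee_pos: [658.6, 24.9, 188.1]
eef_rot: [[0.25, 0.968, 0.004], [0.968, -0.25, -0.0], [0.001, 0.004, -1.0]]
force: [1.2, 0.3, -1.2]
finger_gap: 0.345
finger_force: 40.0
t 8.85 p [658.6  24.9 188.1] F [ 1.2  0.3 -1.2] gap 31.7 grip 39.987725615501404 yaw -14.49
  travel [-0.1502 -0.1956  0.0021] rot [ 0.0043 -0.001   0.0001]
```

View pics/s3.png

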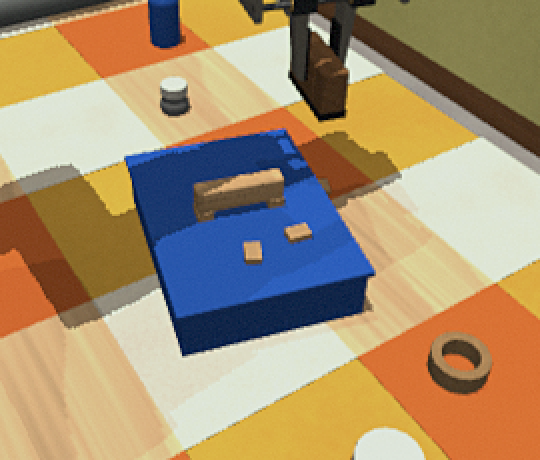

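The left strip is clear, with both chips off the far edge. The two right chips are still at crop (253,252) and (298,232). I'll move to the right strip's near end.

```bash
python3 -m jog '[{"delta_rot":[0,0,0],"travel":[-0.03,-0.039,0],"claw":0.02},{"delta_rot":[0,0,0],"travel":[-0.06,-0.078,0],"claw":0.02},{"delta_rot":[0,0,0],"travel":[-0.09,-0.117,0],"claw":0.02},{"delta_rot":[0,0,0],"travel":[-0.12,-0.157,0],"claw":0.02},{"delta_rot":[0,0,0],"travel":[-0.15,-0.1956,0.002],"claw":0.02}]' 40 >/dev/null
python3 -m jog '[{"delta_rot":[0,0,0],"travel":[0,0,0],"claw":0.02},{"delta_rot":[0,0,0],"travel":[0,0,0.03],"claw":0.02},{"delta_rot":[0,0,0],"travel":[0,0,0.06],"claw":0.02},{"delta_rot":[0,0,0],"travel":[0,0,0.073],"claw":0.02},{"delta_rot":[0,0,0],"travel":[0,0,0.073],"claw":0.02}]' 40 >/dev/null
python3 -m jog '[{"delta_rot":[0,0,0],"travel":[0,0,0],"claw":0.02}]' 40
python3 -c "
from h import *
go(527.8-80*.968-75*.25,-19+80*.25-75*.968,106,-14.5)"
```

```text
time_s: 10.28
ee_pos: [430.8, -71.4, 111.6]
eef_rot: [[0.25, 0.968, 0.001], [0.968, -0.25, -0.0], [0.0, 0.001, -1.0]]
force: [0.5, -0.2, -0.7]
finger_gap: 0.346
finger_force: 40.0
t 10.275 p [430.8 -71.4 111.6] F [ 0.5 -0.2 -0.7] gap 31.8 grip 39.98782217502594 yaw -14.49
  travel [-0.      0.0008  0.0056] rot [ 0.001  -0.0001  0.0003]
```

```bash
python3 -m jog '[{"delta_rot":[0,0,0],"travel":[0,0,0.003],"claw":0.02},{"delta_rot":[0,0,0],"travel":[0,0,0.0055],"claw":0.02},{"delta_rot":[0,0,0],"travel":[0,0,0.0055],"claw":0.02}]' 40
python3 -m jog '[{"delta_rot":[0,0,0],"travel":[0,0.008,0],"claw":0.02},{"delta_rot":[0,0,0],"travel":[0,0.018,0],"claw":0.02},{"delta_rot":[0,0,0],"travel":[0,0.028,0],"claw":0.02},{"delta_rot":[0,0,0],"travel":[0,0.038,0],"claw":0.02},{"delta_rot":[0,0,0],"travel":[0,0.048,0],"claw":0.02}]' 40
```

```text
time_s: 10.65
ee_pos: [430.5, -71.4, 106.0]
eef_rot: [[0.25, 0.968, 0.001], [0.968, -0.25, -0.0], [0.0, 0.001, -1.0]]
force: [-0.3, 0.3, 4.2]
finger_gap: 0.345
finger_force: 40.0
time_s: 11.28
ee_pos: [475.1, -83.1, 106.0]
eef_rot: [[0.25, 0.968, -0.003], [0.968, -0.25, 0.001], [-0.0, -0.003, -1.0]]
force: [-9.3, 2.2, 15.8]
finger_gap: 0.352
finger_force: 40.0
```

```bash
python3 -m jog '[{"delta_rot":[0,0,0],"travel":[0,0.008,-0.0005],"claw":0.02},{"delta_rot":[0,0,0],"travel":[0,0.018,-0.0005],"claw":0.02},{"delta_rot":[0,0,0],"travel":[0,0.028,-0.0005],"claw":0.02}]' 40
python3 -m jog '[{"delta_rot":[0,0,0],"travel":[0,0.01,0],"claw":0.02},{"delta_rot":[0,0,0],"travel":[0,0.02,0],"claw":0.02}]' 40
python3 -c "
from h import *
go(527.8+115*.968-75*.25,-19-115*.25-75*.968,106,-14.5)
img,W=cloud('side'); save('s4',img[100:330,130:400].repeat(2,0).repeat(2,1))"
```

```text
time_s: 11.65
ee_pos: [503.8, -90.5, 106.0]
eef_rot: [[0.25, 0.968, -0.001], [0.968, -0.25, 0.0], [-0.0, -0.001, -1.0]]
force: [-3.4, 0.9, 4.1]
finger_gap: 0.346
finger_force: 40.0
time_s: 11.9
ee_pos: [523.4, -95.5, 106.0]
eef_rot: [[0.25, 0.968, -0.0], [0.968, -0.25, 0.0], [-0.0, -0.0, -1.0]]
force: [-2.8, 1.1, 5.0]
finger_gap: 0.347
finger_force: 40.0
t 11.9 p [523.4 -95.5 106. ] F [-2.8  1.1  5. ] gap 31.9 grip 39.992635846138 yaw -14.5
  travel [ 0.0002  0.1001 -0.    ] rot [-0.0005  0.      0.0001]
```

View pics/s4.png

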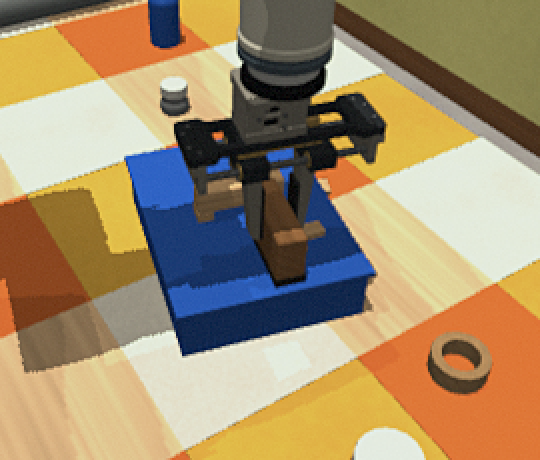

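The block is mid-strip. A chip sits just ahead of its face at crop (313,230), and the light patch on the block's end is sunlight, as in the earlier picture. The forces are low, so I'll continue past the edge.

```bash
python3 -m jog '[{"delta_rot":[0,0,0],"travel":[0,0.01,0],"claw":0.02},{"delta_rot":[0,0,0],"travel":[0,0.02,0],"claw":0.02},{"delta_rot":[0,0,0],"travel":[0,0.03,0],"claw":0.02},{"delta_rot":[0,0,0],"travel":[0,0.04,0],"claw":0.02},{"delta_rot":[0,0,0],"travel":[0,0.05,0],"claw":0.02}]' 40
python3 -m jog '[{"delta_rot":[0,0,0],"travel":[0,0.01,0],"claw":0.02},{"delta_rot":[0,0,0],"travel":[0,0.02,0],"claw":0.02},{"delta_rot":[0,0,0],"travel":[0,0.03,0],"claw":0.02},{"delta_rot":[0,0,0],"travel":[0,0.04,0],"claw":0.02},{"delta_rot":[0,0,0],"travel":[0,0.05,0],"claw":0.02}]' 40
python3 -m jog '[{"delta_rot":[0,0,0],"travel":[0,0,0],"claw":0.02},{"delta_rot":[0,0,0],"travel":[0,0,-0.03],"claw":0.02},{"delta_rot":[0,0,0],"travel":[0,0,-0.07],"claw":0.02},{"delta_rot":[0,0,0],"travel":[0,0,-0.09],"claw":0.02}]' 40
python3 -c "
from h import *
go(448.5,338,195,-14.5)
a,W=cloud('side'); b,W2=cloud('top'); save('s5',np.hstack([a[100:330,130:400].repeat(2,0).repeat(2,1)[:,:540],cv2.resize(b[120:290,180:340],None,fx=1.6,fy=1.6)[:0].reshape(0,0,3) if 0 else cv2.copyMakeBorder(cv2.resize(b[110:290,200:350],(250,300)),0,160,0,0,cv2.BORDER_CONSTANT)]))"
```

```text
time_s: 12.58
ee_pos: [571.8, -108.0, 106.0]
eef_rot: [[0.25, 0.968, -0.0], [0.968, -0.25, 0.0], [0.0, -0.0, -1.0]]
force: [-3.8, 1.1, 5.8]
finger_gap: 0.345
finger_force: 40.0
time_s: 13.2
ee_pos: [620.2, -120.5, 106.0]
eef_rot: [[0.25, 0.968, -0.0], [0.968, -0.25, 0.0], [0.0, -0.0, -1.0]]
force: [-4.2, 0.7, 6.2]
finger_gap: 0.347
finger_force: 40.0
time_s: 13.7
ee_pos: [620.7, -120.6, 197.7]
eef_rot: [[0.25, 0.968, 0.003], [0.968, -0.25, -0.001], [0.0, 0.003, -1.0]]
force: [-0.6, -0.4, -1.0]
finger_gap: 0.35
finger_force: 40.0
t 13.7 p [ 620.7 -120.6  197.7] F [-0.6 -0.4 -1. ] gap 32.1 grip 39.99021112918854 yaw -14.49
  travel [ 0.401  -0.2815  0.002 ] rot [ 0.0026 -0.0001  0.0001]
```

View pics/s5.png

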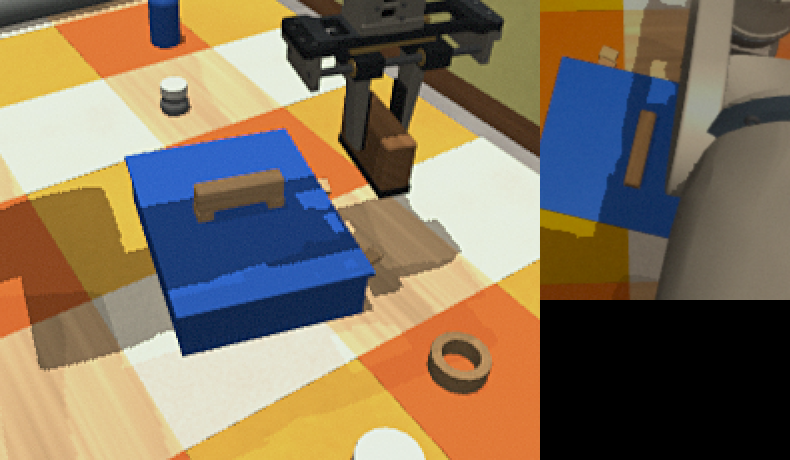

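The lid is clear in both views, with chips on the table beyond its far edge. I'll carry the block back to its place.

```bash
python3 -m jog '[{"delta_rot":[0,0,0],"travel":[0.04,-0.028,0],"claw":0.02},{"delta_rot":[0,0,0],"travel":[0.08,-0.056,0],"claw":0.02},{"delta_rot":[0,0,0],"travel":[0.12,-0.084,0],"claw":0.02},{"delta_rot":[0,0,0],"travel":[0.16,-0.112,0],"claw":0.02},{"delta_rot":[0,0,0],"travel":[0.2,-0.14,0],"claw":0.02}]' 40 >/dev/null
python3 -m jog '[{"delta_rot":[0,0,0],"travel":[0.04,-0.028,0],"claw":0.02},{"delta_rot":[0,0,0],"travel":[0.08,-0.056,0],"claw":0.02},{"delta_rot":[0,0,0],"travel":[0.12,-0.084,0],"claw":0.02},{"delta_rot":[0,0,0],"travel":[0.16,-0.112,0],"claw":0.02},{"delta_rot":[0,0,0],"travel":[0.2,-0.14,0],"claw":0.02}]' 40 >/dev/null
python3 -m jog '[{"delta_rot":[0,0,0],"travel":[0,0,0],"claw":0.02},{"delta_rot":[0,0,0],"travel":[0,0,0.04],"claw":0.02},{"delta_rot":[0,0,0],"travel":[0,0,0.09],"claw":0.02},{"delta_rot":[0,0,0],"travel":[0,0,0.13],"claw":0.02},{"delta_rot":[0,0,0],"travel":[0,0,0.145],"claw":0.02}]' 40 >/dev/null
python3 -m jog '[{"delta_rot":[0,0,0],"travel":[0,0,0],"claw":0.02},{"delta_rot":[0,0,0],"travel":[0,0,0],"claw":0.02}]' 40
python3 -c "
from h import *
go(448.5,338,38.1,-14.5)"
```

```text
time_s: 15.92
ee_pos: [449.9, 337.3, 52.3]
eef_rot: [[0.251, 0.968, 0.002], [0.968, -0.251, 0.001], [0.002, 0.001, -1.0]]
force: [-0.2, -0.3, -1.0]
finger_gap: 0.341
finger_force: 40.0
t 15.925 p [449.9 337.3  52.3] F [-0.2 -0.3 -1. ] gap 31.4 grip 39.99032378196716 yaw -14.51
  travel [ 0.0003 -0.0015  0.0142] rot [ 0.0013 -0.0016 -0.0002]
```

```bash
python3 -m jog '[{"delta_rot":[0,0,0],"travel":[0,0,0.008],"claw":0.02},{"delta_rot":[0,0,0],"travel":[0,0,0.012],"claw":0.02},{"delta_rot":[0,0,0],"travel":[0,0,0.0142],"claw":0.02},{"delta_rot":[0,0,0],"travel":[0,0,0.0145],"claw":0.02},{"delta_rot":[0,0,0],"travel":[0,0,0.0145],"claw":0.02}]' 40
python3 -m jog '[{"delta_rot":[0,0,0],"travel":[0,0,0],"claw":0.04},{"delta_rot":[0,0,0],"travel":[0,0,0],"claw":0.06},{"delta_rot":[0,0,0],"travel":[0,0,0],"claw":0.08},{"delta_rot":[0,0,0],"travel":[0,0,0],"claw":0.08},{"delta_rot":[0,0,0],"travel":[0,0,0],"claw":0.08}]' 40
python3 -m jog '[{"delta_rot":[0,0,0],"travel":[0,0,0],"claw":0.08},{"delta_rot":[0,0,0],"travel":[0,0,-0.02],"claw":0.08},{"delta_rot":[0,0,0],"travel":[0,0,-0.06],"claw":0.08},{"delta_rot":[0,0,0],"travel":[0,0,-0.11],"claw":0.08},{"delta_rot":[0,0,0],"travel":[0,0,-0.15],"claw":0.08}]' 40
python3 - <<'E'
from h import *
np.set_printoptions(precision=1,suppress=True)
go(527.8,-19,190,75.5)
ims=[]
for c in['top','side']:
    img,W=cloud(c);ims.append(img)
    for n in['lid','lid_handle','scraper','chip1','jar','pot','tape']:
        for o in outline_of(n,c)[:5]:
            if o['p']<.3: continue
            m=o['pixels']; P=W[m];P=P[~np.isnan(P[:,0])]
            if len(P)<5: continue
            zt=np.percentile(P[:,2],95); T=P[P[:,2]>zt-6] 
            print(c,n,round(o['p'],2),'med',np.median(P,0),'ztop',zt,[np.round(x,1) for x in rectof(T[:,:2])])
save('b',np.hstack([cv2.resize(i,(400,300)) for i in ims]))
m=(W[...,2]>94)&(W[...,2]<115)&(abs(W[...,0]-528)<70)&(abs(W[...,1]+19)<40);print('handle',rectof(W[m][:,:2]),np.median(W[m],0))
E
```

```text
time_s: 16.55
ee_pos: [448.9, 337.0, 38.0]
eef_rot: [[0.25, 0.968, 0.0], [0.968, -0.25, 0.0], [0.0, 0.0, -1.0]]
force: [-4.2, -2.6, 17.4]
finger_gap: 0.344
finger_force: 40.0
time_s: 17.18
ee_pos: [448.8, 336.9, 36.4]
eef_rot: [[0.25, 0.968, -0.0], [0.968, -0.25, -0.0], [-0.0, -0.0, -1.0]]
force: [0.5, 0.3, 0.1]
finger_gap: 0.848
finger_force: 0.0
time_s: 17.8
ee_pos: [449.0, 337.1, 188.4]
eef_rot: [[0.25, 0.968, 0.001], [0.968, -0.25, 0.001], [0.001, 0.001, -1.0]]
force: [0.3, 1.0, -0.2]
finger_gap: 0.869
finger_force: 0.0
t 17.8 p [449.  337.1 188.4] F [ 0.3  1.  -0.2] gap 79.9 grip 0.0 yaw -14.49
  travel [-0.3  0.2 -0. ] rot [ 0.  -0.  -1.6]
top lid 0.8 med [524.9 -17.7  67.7] ztop 71.41457380256658 [array([528.4, -17.7]), array([269.4, 209.7]), np.float64(75.5)]
top lid_handle 0.78 med [524.9 -17.6  67.7] ztop 71.38681962710147 [array([528.4, -17.9]), array([269.9, 209.8]), np.float64(75.5)]
top lid_handle 0.39 med [ 626.1 -276.    23.7] ztop 26.983560128122917 [array([ 625.7, -276. ]), array([58.5, 57.5]), np.float64(36.2)]
top scraper 0.74 med [448.8 326.8  58.8] ztop 61.77561
[... 1282 characters left out ...]
rray([448. , 332.5]), array([98.1, 30.7]), np.float64(75.3)]
side chip1 0.43 med [514.8 -45.2  66.4] ztop 97.80583055430722 [array([527.3, -20.2]), array([24. , 99.2]), np.float64(76.2)]
side jar 0.89 med [ 448.  -359.5   74. ] ztop 84.70644677502212 [array([ 460.4, -350.3]), array([55.8, 54.7]), np.float64(72.4)]
side pot 0.49 med [601.4 277.4  30.4] ztop 44.082510812712144 [array([607.5, 286.4]), array([38.7, 36.7]), np.float64(33.8)]
side tape 0.85 med [ 622.2 -279.3   20.3] ztop 24.401498762570544 [array([ 625.3, -277.6]), array([59.3, 57.3]), np.float64(37.5)]
handle ((527.3175048828125, -20.19150161743164), (23.964994430541992, 99.24967956542969), 76.22126007080078) [524.1 -23.4 105. ]
```

View pics/b.png

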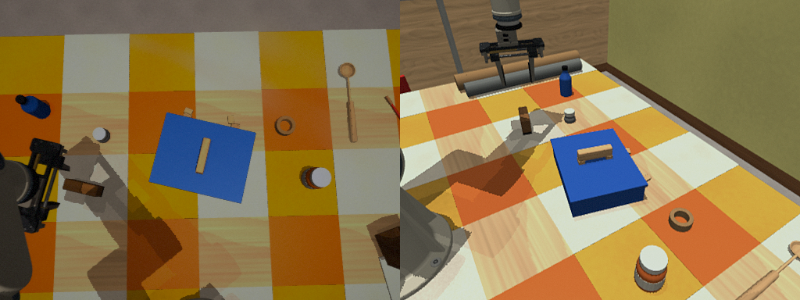

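The lid is empty and the block stands at about (449,333), yaw -14.5°. The jar, pot and tape haven't moved. One chip, near (623,-121), reads higher than lying flat, so I'll zoom in on the far edge.

```bash
python3 - <<'E'
from h import *
np.set_printoptions(precision=1,suppress=True)
ims=[]
for c in['top','side']:
    img,W=cloud(c)
    d=W-np.array([527.8,-19,0]); lx=d[...,0]*.968-d[...,1]*.25; ly=d[...,0]*.25+d[...,1]*.968
    m=((W[...,2]>5)&(W[...,2]<64)&(lx>106)&(lx<230)&(abs(ly)<200)).astype(np.uint8)
    n,L,S,C=cv2.connectedComponentsWithStats(m)
    for i in range(1,n):
        if S[i,4]>8: k=L==i; print(c,C[i],S[i,4],'lx',np.percentile(lx[k],[2,98]),'ly',np.percentile(ly[k],[2,98]),'z',np.percentile(W[...,2][k],[2,50,98]))
    ims.append(img)
save('z',np.hstack([cv2.resize(ims[0][130:190,220:320],(400,240),interpolation=2),cv2.resize(ims[1][165:265,270:370],(400,240),interpolation=2)]))
E
```

```text
top [240.2 143.8] 119 lx [118.4 147.2] ly [66.  91.7] z [ 6.4 10.5 18.1]
top [297.4 156.1] 138 lx [119.2 153.5] ly [-85.5 -46.1] z [ 6.1 10.2 19.2]
top [353.9 158.6] 40 lx [143.2 173.8] ly [-199.9 -194.8] z [ 6.3 21.7 26.7]
side [292.2 192.5] 26 lx [137.  147.9] ly [65.  89.2] z [5.8 6.9 9.3]
side [315.9 227.2] 45 lx [137.8 154.5] ly [-68.  -48.6] z [5.5 6.9 8.5]
side [354.6 266.7] 10 lx [154.2 172.5] ly [-199.6 -197.5] z [21.4 23.4 24. ]
```

View pics/z.png

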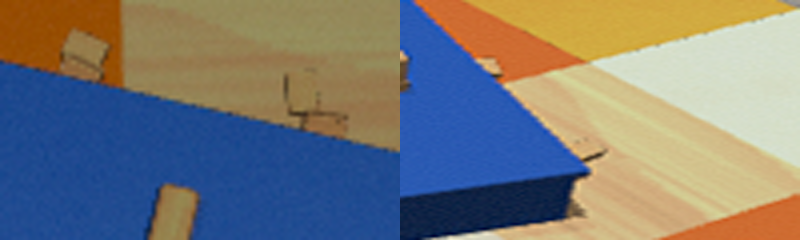

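In each pair one chip lies flat on the table and the other leans, low against the box foot: top view crop (85,50) and (315,100). All are under 20 mm high, so well clear of the lid. Now the handle.

```bash
python3 -m jog '[{"delta_rot":[0,0,-0.175],"travel":[-0.036,0.018,0],"claw":0.08},{"delta_rot":[0,0,-0.35],"travel":[-0.072,0.037,0],"claw":0.08},{"delta_rot":[0,0,-0.525],"travel":[-0.108,0.055,0],"claw":0.08},{"delta_rot":[0,0,-0.7],"travel":[-0.144,0.074,0],"claw":0.08},{"delta_rot":[0,0,-0.875],"travel":[-0.18,0.092,0],"claw":0.08}]' 40
python3 -c "
from h import *
go(527.5,-19.3,190,75.7)"
```

```text
time_s: 19.32
ee_pos: [493.2, 138.4, 186.7]
eef_rot: [[-0.587, 0.809, 0.001], [0.809, 0.587, 0.0], [-0.0, 0.0, -1.0]]
force: [-0.1, 0.6, 1.4]
finger_gap: 0.873
finger_force: 0.0
t 19.325 p [493.2 138.4 186.7] F [-0.1  0.6  1.4] gap 80.2 grip 0.0 yaw 35.98
  travel [-0.1478 -0.0648 -0.0033] rot [ 4.000e-04  4.000e-04 -6.933e-01]
```

```bash
python3 -m jog '[{"delta_rot":[0,0,-0.174],"travel":[-0.037,-0.016,0],"claw":0.08},{"delta_rot":[0,0,-0.348],"travel":[-0.074,-0.032,0],"claw":0.08},{"delta_rot":[0,0,-0.522],"travel":[-0.111,-0.049,0],"claw":0.08},{"delta_rot":[0,0,-0.6933],"travel":[-0.1478,-0.0648,-0.0033],"claw":0.08},{"delta_rot":[0,0,-0.6933],"travel":[-0.1478,-0.0648,-0.0033],"claw":0.08}]' 40 >/dev/null
python3 -m jog '[{"delta_rot":[0,0,0],"travel":[0,0,0],"claw":0.08}]' 40 >/dev/null
python3 - <<'E'
from h import *
go(527.5,-19.3,90,75.7)
img,W=cloud('wrist');save('w2',img)
m=(W[...,2]>100)&(W[...,2]<115)&(abs(W[...,0]-528)<75)&(abs(W[...,1]+19)<45)
L=cv2.connectedComponents(m.astype(np.uint8))[1]; k=np.argmax(np.bincount(L[L>0]))
T=W[L==k];print('handle',rectof(T[:,:2]),np.median(T,0))
E
```

```text
t 20.075 p [526.1 -17.9 189.7] F [-0.  -0.3 -0.5] gap 80.2 grip 0.0 yaw 75.18
  travel [-0.0018 -0.001   0.0997] rot [ 0.0003 -0.0004 -0.0091]
handle ((528.295654296875, -18.305809020996094), (21.820419311523438, 99.53337097167969), 75.18016815185547) [524.24878958 -17.39750103 108.43422235]
```

View pics/w2.png

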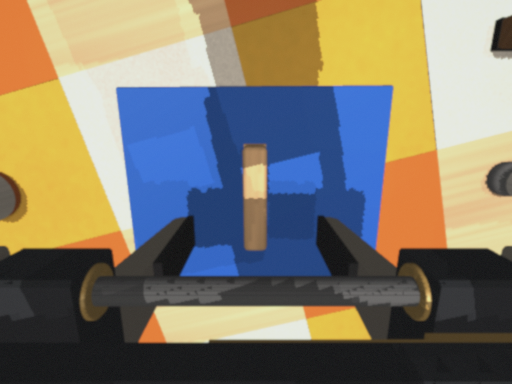

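The lid is empty in the wrist view. The handle is at (255,197), centred between the fingers and lined up with them. I'll go down and grip.

```bash
python3 -m jog '[{"delta_rot":[0,0,-0.004],"travel":[-0.0021,-0.0003,0.02],"claw":0.08},{"delta_rot":[0,0,-0.004],"travel":[-0.0021,-0.0003,0.06],"claw":0.08},{"delta_rot":[0,0,-0.004],"travel":[-0.0021,-0.0003,0.09],"claw":0.08},{"delta_rot":[0,0,-0.004],"travel":[-0.0021,-0.0003,0.099],"claw":0.08},{"delta_rot":[0,0,-0.004],"travel":[-0.0021,-0.0003,0.099],"claw":0.07}]' 55 >/dev/null
python3 -m jog '[{"delta_rot":[0,0,0],"travel":[0,0,0],"claw":0.05},{"delta_rot":[0,0,0],"travel":[0,0,0],"claw":0.03},{"delta_rot":[0,0,0],"travel":[0,0,0],"claw":0.01},{"delta_rot":[0,0,0],"travel":[0,0,0],"claw":0.01},{"delta_rot":[0,0,0],"travel":[0,0,0],"claw":0.01}]' 55 >/dev/null
python3 -m jog '[{"delta_rot":[0,0,0],"travel":[0,0,0],"claw":0.01},{"delta_rot":[0,0,0],"travel":[0,0,0],"claw":0.01},{"delta_rot":[0,0,0],"travel":[0,0,0],"claw":0.01}]' 55
```

```text
time_s: 21.75
ee_pos: [528.3, -19.1, 90.9]
eef_rot: [[-0.969, 0.249, 0.0], [0.249, 0.969, -0.0], [-0.0, -0.0, -1.0]]
force: [-0.2, 0.1, 3.3]
finger_gap: 0.234
finger_force: 55.0
```

Gripped at 21.5 mm with 55 N. I'll lift slowly.

```bash
python3 -m jog '[{"delta_rot":[0,0,0],"travel":[0,0,-0.003],"claw":0.01},{"delta_rot":[0,0,0],"travel":[0,0,-0.008],"claw":0.01},{"delta_rot":[0,0,0],"travel":[0,0,-0.015],"claw":0.01},{"delta_rot":[0,0,0],"travel":[0,0,-0.025],"claw":0.01},{"delta_rot":[0,0,0],"travel":[0,0,-0.035],"claw":0.01}]' 55
python3 -m jog '[{"delta_rot":[0,0,0],"travel":[0,0,-0.012],"claw":0.01},{"delta_rot":[0,0,0],"travel":[0,0,-0.024],"claw":0.01},{"delta_rot":[0,0,0],"travel":[0,0,-0.036],"claw":0.01},{"delta_rot":[0,0,0],"travel":[0,0,-0.048],"claw":0.01},{"delta_rot":[0,0,0],"travel":[0,0,-0.057],"claw":0.01}]' 55 >/dev/null
python3 -m jog '[{"delta_rot":[0,0,0],"travel":[0,0,-0.005],"claw":0.01},{"delta_rot":[0,0,0],"travel":[0,0,-0.008],"claw":0.01},{"delta_rot":[0,0,0],"travel":[0,0,-0.008],"claw":0.01},{"delta_rot":[0,0,0],"travel":[0,0,-0.008],"claw":0.01},{"delta_rot":[0,0,0],"travel":[0,0,-0.008],"claw":0.01}]' 55
python3 - <<'E'
from h import *
img,W=cloud('side')
o=outline_of('lid','side')[0];k=o['pixels'].astype(np.uint8)
P=W[cv2.erode(k,np.ones((3,3)))>0];P=P[(P[:,2]>150)&(P[:,2]<185)]
d=P[:,:2]-[527.8,-19];A=np.c_[d[:,0]*.968-d[:,1]*.25,d[:,0]*.25+d[:,1]*.968,np.ones(len(P))]
for _ in range(3):
    c=np.linalg.lstsq(A,P[:,2],rcond=None)[0];r=abs(A@c-P[:,2]);A,P=A[r<4],P[r<4]
print(o['p'],len(P),'tilt deg about',np.degrees(c[:2]),'top z',c[2],rectof(P[:,:2]))
save('s6',img)
E
```

```text
time_s: 22.38
ee_pos: [528.4, -19.1, 126.6]
eef_rot: [[-0.969, 0.249, 0.0], [0.249, 0.969, 0.0], [-0.0, 0.0, -1.0]]
force: [0.2, 0.5, -3.0]
finger_gap: 0.237
finger_force: 55.0
time_s: 23.62
ee_pos: [528.1, -19.1, 190.5]
eef_rot: [[-0.969, 0.249, -0.001], [0.249, 0.969, 0.0], [0.001, -0.0, -1.0]]
force: [0.1, -0.8, -3.3]
finger_gap: 0.235
finger_force: 55.0
0.63 6170 tilt deg about [-0.04154755 -0.030621  ] top z 165.92482743064616 ((526.1561889648438, -22.90350341796875), (265.962890625, 205.72964477539062), 75.52897644042969)
```

View pics/s6.png

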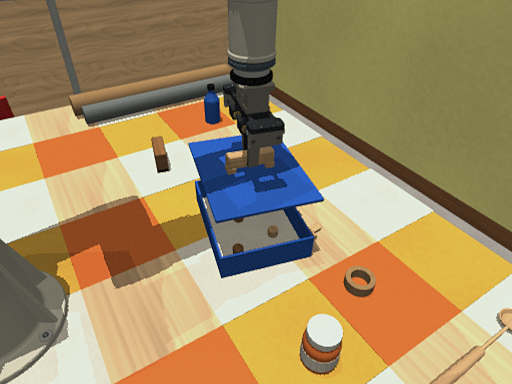

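The lid is held level (tilt under 0.1°), raised about 100 mm over the open box, and the block is standing at (159,153). I'll let it settle briefly and hand in.

```bash
python3 -m jog '[{"delta_rot":[0,0,0],"travel":[0,0,0],"claw":0.01},{"delta_rot":[0,0,0],"travel":[0,0,0],"claw":0.01},{"delta_rot":[0,0,0],"travel":[0,0,0],"claw":0.01},{"delta_rot":[0,0,0],"travel":[0,0,0],"claw":0.01}]' 55 && python3 -c "
from plant import *
print(finish_job())"
```

```text
time_s: 24.22
ee_pos: [528.3, -19.1, 190.8]
eef_rot: [[-0.969, 0.249, 0.0], [0.249, 0.969, 0.0], [-0.0, 0.0, -1.0]]
force: [0.2, -0.2, -3.2]
finger_gap: 0.239
finger_force: 55.0
the job is handed in; nothing more can be done
None
```

The job is handed in at 24.2 s: all four chips were pushed off the lid with the block (one in each pair rests tilted by the box foot rather than flat), the block is back standing on the table, and the lid is held level and still about 100 mm above the box.

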